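# Shut the guard door of a leak-test chamber and hold its lock rod in both bushings

## Robot

A 6-joint arm with a two-finger parallel gripper is mounted at the origin on the work surface. World frame = base frame: x ahead of the robot, y to its left, z up, the work surface at z = 0. Lengths are in m, angles in rad, forces in N, time in s.
With the tool pointing down it reaches from about 0.375 to 0.975 m from the base axis. Payload 3.8 kg.
Tool frame: the origin (TCP) lies on the centre line of the jaws, within the pads' length; the fingertips stand 14 mm ahead of it and the grasp point (between the pads) lies 5 mm behind it; z points along the fingers, y is the line along which they close (so a half turn about z gives the same grasp; the last joint's range is limited). The gripper opens to 85 mm and grips with 20 to 120 N. Pads are 22 mm wide; open, the fingers measure 114 mm over their backs; the gripper's body (76 mm by 85 mm) begins 54 mm behind the grasp point. The pads swing forward as they close: fully open they stand 13 mm farther back than shut.
Start: joints at [-1.314, 0.264, 1.604, -0, 1.274, -0.037], TCP at [0.195, -0.646, 0.245] pointing down, gripper open.
Joint ranges: [-2.63, 2.63], [-0.94, 2.18], [0.31, 2.57], [-1.31, 4.45], [0, 2.66], [-2.55, 2.55]. Speed limits (rad/s): [2.57, 2.57, 3.14, 3.14, 3.14, 3.14].

## Interface

Orientations are given as a rotation vector (axis times angle).
In Python, from workcell import bot, eyes, spot_in gives the robot as it stands.
- The arm moves only by the tool carry_out, never from a script. Its argument "series" is text: rows parted by semicolons, each of 4 numbers parted by spaces: the shift along the world's x, y, z in m, then the turn about the world's z in degrees. In form: tx ty tz roll; .... A call has 1 to 20 rows; each row shifts and turns the commanded pose from where the row before left it; what a row does not reach is not made up. A row lasts 1/8 s, in which the tool goes at most 62.5 mm and 10.7 degrees, less where a joint would pass 70% of its speed; a pose out of reach is approached as far as the arm can. A call is refused whole if a number of a shift passes 0.0625 or a number of a turn 10.7, either way. A call with a gripper value outside its range is refused whole. "jaw" is the gripper command: -1 is shut, 1 is fully open, values between are in proportion, set as the call begins (left out, the last holds). The fingers move at their own pace and stop on an object; "grip_force" is the grip in N (left out, the last holds). Time passes only in rows, so rows that do not move let the fingers close. It gives the time, the measured TCP pose, the force, the opening and the grip force at its end, in the units of the state.
- bot.read_state(): the state, without advancing time (a new reading comes with each control period).
- eyes.read_camera(name): name is "scene" or "top"; returns (picture, depth): 384x512x3 uint8, blue, green, red; 384x512 float32, m along the optical axis (not along the pixel's ray), 0 where there is no reading.
- eyes.get_calibration(name): a dict with "K" (3x3 intrinsics, pixels), "position" and "rotation" of the camera in the world. Camera axes: x right, y down, z forward; pixel columns grow to the right and rows downward; lengths in m; the calibration is good to about 2 mm. A picture is of the moment at which its call begins. get_calibration takes no time and is no camera call.
- bot.finish_job(): hands the job in; it is judged then, once.
Trained networks look in the newest picture that a camera, given by its name, has taken for a name from the list of things; names that differ only in an ending like _2 or _b are one class to them, and where a whole thing is asked for, a point or a joint stands for the part that bears it (a point fixed in the world has none). Each returns a list of dicts, best first, with "score" (0 to 1); they miss things now and then, are a little off and sometimes report something else, mostly with a low value. They report only what shows in the picture. A call takes as long as a camera call.
- spot_in(camera, target): "rect" ([centre column, centre row, width, height] in pixels, round what is visible of it).
The state is a dict: "time": time; "q": joint angles; "joint_vel": joint speeds; "joint_torque": joint torques, N m; "tool_pos": TCP position; "tcp_rot": TCP orientation; "wrist_force": force on the tool from outside, world axes, zero at the start; "torque": the same for the moment, N m; "width": opening from 0.0 (shut) to 1.0 (fully open); "grip_force": force on a finger pad.
Only numpy, scipy, OpenCV 4.12 (cv2) and the standard library are available. Lean on these libraries where they do the work, as an engineer would, in place of code of your own. Each camera call takes 0.05 s, during which the arm holds its last target. There are 200 camera calls.

## Task

Push the guard door of the leak-test chamber fully shut until it snaps home in its ball catch, then take the long rod out of the white stand and lower it through the bushing on the frame and on through the bushing on the door below it. Finish while still holding the rod there, upright and still, with its foot standing out about 15 mm below the lower bushing, so that the thumbscrew can be tightened on it (the rod has no head and would drop if let go). Leave the short rod and the other things on the bench where they are.

Things in the scene. Friction and masses are not known exactly. Their poses are not given: they have to be found in the camera images.
- chamber: fixed leak-test chamber of stainless bars and clear panes, 200 deep (x) x 280 wide (y) x 165 mm high on a foot plate 240 x 360; an air cylinder on the roof reaches 207 mm. Origin: box centre at bench level; x from the door side to the back, y to the hinge side, z up. Front plane at x = -100 mm; hinge axis at (-100, 118); the lock rod's vertical axis is at (-138, -115), before the right jamb
- guard_door (a joint): door angle, rad: 0 = fully shut and flush, grows as the free edge swings out to the robot's side. Steel frame with clear pane, 202 wide x 124 high, 22 to 146 mm over the bench. Turns lightly, stays where left. From about 0.07 rad it meets the catch's spring ball under the lintel: about 8 to 12 N at the knob; past 0.03 rad the ball pulls it home to 0 and holds it, short of that it springs back
- knob_face (a point): centre of the outer face of the door's round black knob: 30 mm diameter, standing 34 mm out from the door's face, 95 mm above the bench, 138 mm from the hinge axis along the door. Its x axis points into the door, square to it (along the chamber's x when shut); it turns with the door. A good place to push.
- door_hinge (a point): point on the vertical hinge axis of the door, 84 mm above the bench; its axes turn with the door (x into the door, y along it to the hinge side)
- upper_mouth (a point): centre of the top of the upper bushing (brass, 35 mm outside), fixed to the right jamb by a bracket: top 148 mm above the bench, underside 120 mm. Bore 19 mm, countersunk to 28 mm over the top 6 mm; open below. Its black thumbscrew sticks out to the chamber's -y side, to 39 mm from the axis, below the top.
- lower_mouth (a point): centre of the top of the lower bushing (brass, same bore and countersink, 35 mm outside), carried by a tongue on the door's free edge: top 84 mm above the bench, underside 60 mm, open below. It swings with the door and comes to stand straight under the upper bushing when the door is shut.
- rod_stand: white nylon block 75 (x) x 140 (y) x 50 mm high, fixed; origin: centre of its underside; two sockets 18 mm wide, 40 mm deep, at its y = -35 and +35 mm, hold the long and the short rod, in either place
- lock_rod: the long rod: plain steel, 16 mm diameter, 170 mm long, 0.2 to 0.35 kg, no head, foot chamfered over 4 mm, a shallow groove 10 mm below its top. Origin: centre of its foot; z along it to the top. It starts upright in a socket of the stand, its foot 10 mm and its top 180 mm above the bench.
- spare_rod: the short rod, bystander: same steel and diameter, 100 mm long, upright in the other socket of the stand, top 110 mm above the bench; origin: centre of its foot
- nylon_plug: bystander: stepped white nylon test plug, 84 mm diameter, 46 mm high; origin: centre of its underside
- canister: bystander: clear acrylic cylinder, open at the top, 84 mm diameter, 120 mm high; origin: centre of its underside
- screwdriver: bystander: black-handled screwdriver 200 mm long, lying along its x axis; origin: under its middle

How it is judged:
On the way, in this order (a step that is already met when the one before it is completed fails the run):
1. the guard door is fully shut, seated on its catch (value of joint guard_door below 0.02 rad), for 0.3 s.
2. the long rod is through the upper bushing with the door shut (value of joint guard_door below 0.02 rad and z of lock_rod in the frame of upper_mouth below -0.03 m and horizontal distance between lock_rod and upper_mouth below 0.008 m), for 0.1 s.
At the end, for the whole second after the job is handed in: The door is shut within 0.02 rad; the long rod stands upright (within 0.08 rad) in both bushings, at rest, its foot 5 to 30 mm below the underside of the lower bushing and within 7 mm of its axis, and the gripper holds it with more than 3 N (value of joint guard_door below 0.02 rad and z of lock_rod in the frame of lower_mouth between -0.054 and -0.029 m and horizontal distance between lock_rod and lower_mouth below 0.007 m and horizontal distance between lock_rod and upper_mouth below 0.01 m and angle between lock_rod's own z axis and vertical below 0.08 rad and linear speed of lock_rod below 0.02 m/s and contact force between lock_rod and the fingers above 3 N); the arm keeps its last pose, push and grip.
It fails at once if a bystander is moved by more than 30 mm (distance of any of spare_rod, nylon_plug, canister, screwdriver from where it was at the start of the episode above 0.03 m).
It also fails if it takes over 64 s, if anything falls off the work surface, if the arm or the gripper's body presses on something with over 40 N, if the wrist force passes 120 N, or if a joint passes its speed limit or range.

## Working session

There is one attempt and no reset: what is moved stays moved. The work goes in short steps, Python scripts to look and compute and a tool call to move; the robot and the scene stay as the last step left them, time stands still between calls to the robot, and variables do not carry over. Pictures are saved under pics/ and viewed, at most 10 in all, crops included, and the job is handed in when it is done.

Besides the shell and the picture viewer there is one more tool, called after ">>>" as a command line: name --argument value ..., lists and objects as JSON in quotes. carry_out: Moves the arm, as the interface text tells. Its arguments: {"type":"object","properties":{"series":{"type":"string"},"jaw":{"type":"number"},"grip_force":{"type":"number"}},"required":["series"]}

```bash
mkdir -p pics; cat > h.py <<'E'
import numpy as np, cv2
from workcell import bot, eyes, spot_in
def cam(n):
    p,d=eyes.read_camera(n); c=eyes.get_calibration(n)
    K=np.array(c["K"]);R=np.array(c["rotation"]);t=np.array(c["position"])
    if R.shape!=(3,3): R=cv2.Rodrigues(R)[0]
    v,u=np.mgrid[:384,:512]
    P=np.stack([(u-K[0,2])/K[0,0]*d,(v-K[1,2])/K[1,1]*d,d],-1)@R.T+t
    P[d==0]=np.nan
    return p,d,P,K,R,t
def proj(X,K,R,t):
    c=(np.asarray(X)-t)@R; return (c@K.T)[...,:2]/c[...,2:]
E
python3 - <<'E'
from h import *
for n in("scene","top"):
    p,d,P,K,R,t=cam(n); cv2.imwrite(f"pics/{n}0.png",cv2.resize(p,(800,600)))
    np.savez(f"{n}0.npz",p=p,d=d,P=P)
    print(n,t.round(3),R.round(2).tolist(),K[0,0])
    for k in["chamber","guard_door","knob_face","upper_mouth","lower_mouth","rod_stand","lock_rod","spare_rod","nylon_plug","canister","screwdriver"]:
        for r in spot_in(n,k)[:2]:
            x=r["rect"];u,v=int(round(x[0])),int(round(x[1]))
            print(k,round(r["score"],2),np.round(x,1),P[min(v,383),min(u,511)].round(3))
print(bot.read_state()["tcp_rot"])
E
```

```text
scene [ 0.379 -0.967  1.016] [[0.98, -0.1, 0.14], [-0.17, -0.64, 0.75], [0.01, -0.76, -0.65]] 488.36747249975303
chamber 0.88 [292.9 201.1 136.2 123.4] [ 0.649 -0.028  0.164]
guard_door 0.96 [237.6 206.2  26.9  73.7] [0.512 0.044 0.102]
knob_face 0.55 [236.2 204.1  29.5  81.2] [0.521 0.164 0.003]
upper_mouth 0.62 [290.2 202.9 142.6 128.7] [ 0.639 -0.038  0.167]
lower_mouth 0.75 [235.6 206.8  30.9  80.1] [0.506 0.046 0.098]
rod_stand 0.71 [265.1 325.6  53.4  68.3] [ 0.521 -0.322  0.053]
rod_stand 0.46 [267.7 313.5   8.2  38. ] [ 0.523 -0.338  0.12 ]
lock_rod 0.75 [270.5 313.6  10.3  41.1] [ 0.527 -0.34   0.121]
nylon_plug 0.94 [204.8 165.8  24.8  18. ] [0.442 0.333 0.034]
canister 0.86 [226.2 141.4  25.3  44.3] [0.522 0.4   0.08 ]
screwdriver 0.76 [328.9 319.9  82.1  14.3] [ 0.681 -0.309  0.02 ]
screwdriver 0.23 [236.8 202.8  31.5  77.4] [0.525 0.171 0.001]
top [0.43 0.03 1.51] [[-0.02, -1.0, 0.1], [-1.0, 0.02, 0.01], [-0.01, -0.1, -1.0]] 424.6927968738111
chamber 0.83 [229.  171.4 143.3 116.8] [0.639 0.132 0.164]
chamber 0.56 [355.3 207.6  47.4  24. ] [ 0.52  -0.291  0.05 ]
guard_door 0.6 [252.8 213.1  74.7  30.8] [0.506 0.059 0.107]
knob_face 0.62 [251.8 213.2  72.8  29.8] [ 0.512  0.065 -0.002]
knob_face 0.62 [167.2 236.1  24.   20.1] [0.436 0.356 0.049]
upper_mouth 0.86 [242.8 172.1 113.3 112.2] [0.635 0.088 0.162]
lower_mouth 0.71 [251.8 210.1  69.4  30.2] [0.523 0.065 0.001]
rod_stand 0.56 [356.6 209.2  48.9  26.3] [ 0.516 -0.298  0.047]
lock_rod 0.62 [374.6 205.1  16.1   6.5] [ 0.522 -0.335  0.144]
nylon_plug 0.61 [167.4 237.2  26.1  23.3] [0.432 0.356 0.05 ]
canister 0.8 [144.6 209.9  31.7  25.7] [0.53  0.446 0.002]
screwdriver 0.59 [357.1 161.1   9.7  51.9] [ 0.688 -0.311  0.02 ]
[-3.10775294e+00 -4.59765919e-01 -2.73264022e-05]
```

View pics/scene0.png

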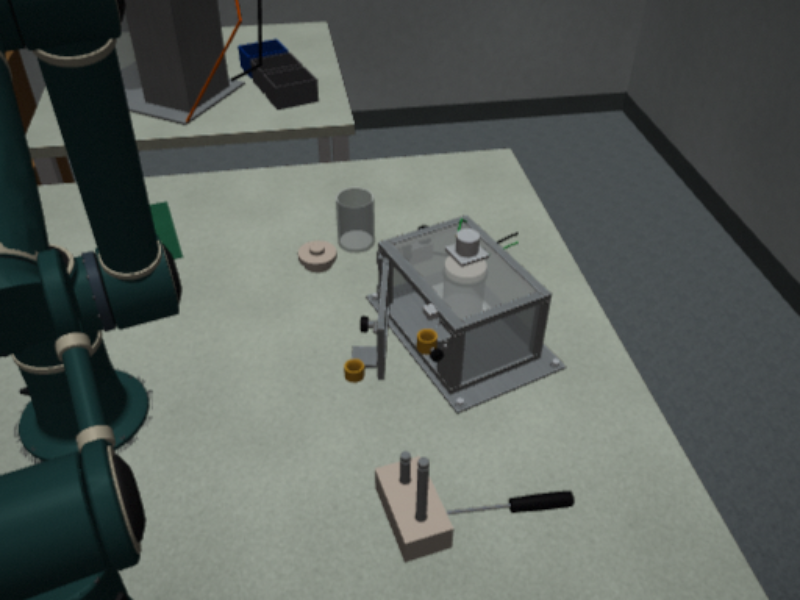

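```bash
python3 - <<'E'
import numpy as np,cv2
p=np.load("top0.npz")["p"]; cv2.imwrite("pics/top0c.png",cv2.resize(p[90:270,130:410],None,fx=2.85,fy=2.85,interpolation=cv2.INTER_CUBIC))
E
```

```text
(no output)
```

View pics/top0c.png

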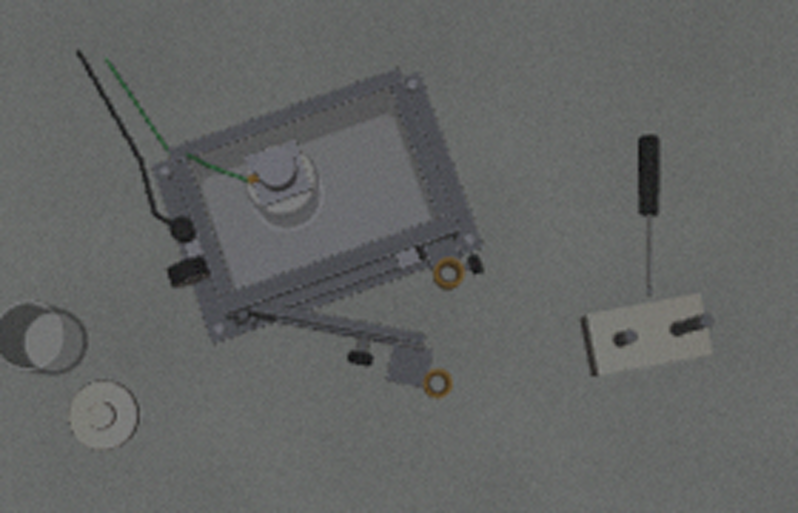

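The scene picture shows the door standing open to the robot's side, with the lower bushing at (355,370) and the knob at (365,325). The upper bushing is at (427,342), and the long rod is the right one at (423,490). The top crop agrees: bushings at (448,272) and (437,383).

```bash
cat > m.py <<'E'
from h import *
def brass(n,out=True):
    p,d,P,K,R,t=cam(n); h=cv2.cvtColor(p,cv2.COLOR_BGR2HSV)
    m=((h[...,0]>8)&(h[...,0]<28)&(h[...,1]>110)).astype(np.uint8)
    k,l,s,c=cv2.connectedComponentsWithStats(m)
    for i in range(1,k):
        if s[i,4]>15:
            q=P[l==i]; q=q[np.isfinite(q[:,0])]
            z=np.percentile(q[:,2],90)
            for zt in (0.148,0.084):
                w=q[abs(q[:,2]-zt)<.006]
                if len(w)>8: 
                    c0,r=cv2.minEnclosingCircle(w[:,:2].astype(np.float32)); print(n,"brass",s[i],"z90",z.round(3),zt,len(w),np.round(c0,4),round(r,4))
    return p,d,P,K,R,t
E
python3 - <<'E'
from m import *
for n in("top","scene"):
    p,d,P,K,R,t=brass(n)
    # ray-plane: bbox center of ring on plane
    h=cv2.cvtColor(p,cv2.COLOR_BGR2HSV)
    z=P[...,2]
    # chamber roof frame
    m=(abs(z-.165)<.006)&(P[...,0]>.4)&(P[...,1]>-.2)&(P[...,1]<.3)
    q=P[m][:,:2].astype(np.float32); r=cv2.minAreaRect(q); print(n,"roof",len(q),np.round(r[0],4),np.round(r[1],4),r[2])
    # foot plate, stand top
    m=(abs(z-.05)<.005)&(abs(P[...,0]-.52)<.08)&(abs(P[...,1]+.29)<.12)
    q=P[m][:,:2].astype(np.float32); r=cv2.minAreaRect(q); print(n,"stand",len(q),np.round(r[0],4),np.round(r[1],4),r[2])
    m=(z>.07)&(abs(P[...,0]-.52)<.08)&(abs(P[...,1]+.29)<.12)
    k,l,s,c=cv2.connectedComponentsWithStats(m.astype(np.uint8))
    for i in range(1,k):
        if s[i,4]>5:
            q=P[l==i]; zz=q[:,2]; tp=q[zz>zz.max()-.012]; print(n,"rod",s[i],zz.max().round(3),np.nanmedian(q,0).round(4),tp.mean(0).round(4),q.min(0).round(3),q.max(0).round(3))
    # door: points 0.135..0.15 high in front region
    m=(z>.13)&(z<.156)&(P[...,0]>.4)&(P[...,0]<.62)&(P[...,1]>-.1)&(P[...,1]<.25)
    q=P[m]; np.save(n+"door.npy",q)
    # black knob
    m=(h[...,2]<40)&(P[...,0]>.42)&(P[...,0]<.6)&(P[...,1]>-.15)&(P[...,1]<.15)&(z>.06)&(z<.2)
    k,l,s,c=cv2.connectedComponentsWithStats(m.astype(np.uint8))
    for i in range(1,k):
        if s[i,4]>5: q=P[l==i]; print(n,"black",s[i],q.mean(0).round(4),q.min(0).round(3),q.max(0).round(3))
E
```

```text
top brass [282 181  11  10  49] z90 0.15 0.148 40 [ 0.5912 -0.0542] 0.0162
top brass [279 220   9   9  38] z90 0.087 0.084 34 [ 0.4675 -0.0407] 0.0159
top roof 4813 [0.6787 0.0954] [0.219  0.2802] 18.48298454284668
top stand 698 [ 0.5245 -0.2996] [0.075  0.1423] 9.511713027954102
top rod [367 200  14   7  63] 0.187 [ 0.5293 -0.3285  0.1497] [ 0.5299 -0.3337  0.1799] [ 0.522 -0.342  0.071] [ 0.537 -0.325  0.187]
top rod [347 205   7   6  29] 0.117 [ 0.5173 -0.2612  0.1074] [ 0.5185 -0.264   0.1102] [ 0.511 -0.272  0.076] [ 0.526 -0.257  0.117]
top black [296 183   3   3   7] [ 0.5961 -0.0856  0.1369] [ 0.593 -0.09   0.131] [ 0.599 -0.083  0.142]
top black [252 214   8   4  23] [0.4977 0.0497 0.1069] [0.492 0.039 0.09 ] [0.503 0.063 0.114]
scene brass [267 211  13  16 175] z90 0.149 0.148 75 [ 0.5905 -0.0537] 0.0182
scene brass [220 230  14  14 157] z90 0.084 0.084 79 [ 0.4663 -0.0423] 0.0198
scene roof 4095 [0.6778 0.0978] [0.2211 0.2888] 18.52584457397461
scene stand 1308 [ 0.523 -0.297] [0.0765 0.1432] 9.389752388000488
scene rod [256 288   7  17 103] 0.113 [ 0.5159 -0.2675  0.097 ] [ 0.5168 -0.2646  0.1083] [ 0.509 -0.273  0.07 ] [ 0.524 -0.253  0.113]
scene rod [266 292   9  36 251] 0.182 [ 0.5276 -0.3372  0.1369] [ 0.5286 -0.3337  0.1778] [ 0.521 -0.341  0.07 ] [ 0.537 -0.324  0.182]
scene black [231 203   5   9  38] [0.4961 0.0417 0.1022] [0.491 0.032 0.09 ] [0.503 0.055 0.114]
scene black [275 223   5   8  28] [ 0.5957 -0.0873  0.1334] [ 0.59  -0.095  0.123] [ 0.6   -0.081  0.141]
```

>>> carry_out --series "0.021 0.059 0 -2.4; 0.021 0.059 0 -2.4; 0.021 0.059 0 -2.4; 0.021 0.059 0 -2.4; 0.021 0.059 0 -2.4; 0.021 0.059 0 -2.4; 0.021 0.059 0 -2.4; 0.021 0.059 0 -2.4; 0.021 0.059 0 -2.4; 0.021 0.059 0 -2.4; 0.021 0.059 0 -2.4; 0.021 0.057 0 -2.4; 0 0 -0.05 0; 0 0 -0.05 0; 0 0 -0.045 0; 0 0 0 0; 0 0 0 0" --jaw -1 --grip_force 60

```text
time: 3.42
tool_pos: [0.4482, 0.0587, 0.1019]
tcp_rot: [-3.124, 0.328, -0.003]
wrist_force: [-0.2, 0.2, -0.5]
width: 0.005
grip_force: 0.0
```

```bash
python3 - <<'E'
import numpy as np
psi=18.5;H=np.array([.553,.179])
prev=np.array([.4482,.0587])
for th in [30.6,26,21,16,11,7,4,2,0,-1]:
    a=np.radians(psi-th);x=np.array([np.cos(a),np.sin(a)]);y=np.array([-x[1],x[0]])
    p=H-.047*x-.138*y   # face .036 + finger .011
    print(th,p.round(4),(p-prev).round(4));prev=p
E
```

```text
30.6 [0.4781 0.0539] [ 0.0299 -0.0048]
26 [0.4884 0.0483] [ 0.0103 -0.0056]
21 [0.5    0.0432] [ 0.0116 -0.0051]
16 [0.5121 0.0391] [ 0.012  -0.0041]
11 [0.5244 0.036 ] [ 0.0124 -0.003 ]
7 [0.5345 0.0344] [ 0.01   -0.0016]
4 [0.542  0.0336] [ 0.0076 -0.0008]
2 [0.5471 0.0333] [ 0.0051 -0.0003]
0 [0.5522 0.0332] [ 0.0051 -0.0001]
-1 [0.5548 0.0332] [0.0025 0.    ]
```

>>> carry_out --series "0.01 -0.0015 0 0; 0.01 -0.0015 0 0; 0.01 -0.002 0 0; 0.005 -0.003 0 2.3; 0.005 -0.003 0 2.3; 0.006 -0.0025 0 2.5; 0.006 -0.0025 0 2.5; 0.006 -0.002 0 2.5; 0.006 -0.002 0 2.5; 0.006 -0.0015 0 2.5; 0.006 -0.0015 0 2.5; 0.005 -0.001 0 2; 0.005 -0.001 0 2; 0 0 0 0"

```text
time: 5.18
tool_pos: [0.5337, 0.0335, 0.1004]
tcp_rot: [3.125, 0.318, 0.001]
wrist_force: [0.4, 0.3, -0.9]
width: 0.0
grip_force: 0.0
```

>>> carry_out --series "0.004 -0.0005 0 1.5; 0.004 -0.0005 0 1.5; 0.003 0 0 1.5; 0.003 0 0 1.5; 0.003 0 0 1; 0.002 0 0 0; 0 0 0 0"

```text
time: 6.05
tool_pos: [0.5528, 0.0328, 0.1005]
tcp_rot: [-3.1, -0.509, -0.003]
wrist_force: [0.1, -0.4, 0.2]
width: -0.002
grip_force: 0.0
```

```bash
python3 - <<'E'
from m import *
p,*_=brass("top"); p2,*_=brass("scene")
cv2.imwrite("pics/s1.png",cv2.resize(p2[150:290,180:380],None,fx=4,fy=4,interpolation=cv2.INTER_CUBIC))
E
```

```text
top brass [287 181   6  12  39] z90 0.149 0.148 22 [ 0.5905 -0.0564] 0.0153
scene brass [266 210  14  32 339] z90 0.147 0.148 86 [ 0.5906 -0.0536] 0.02
scene brass [266 210  14  32 339] z90 0.147 0.084 69 [ 0.5922 -0.0519] 0.0193
```

View pics/s1.png

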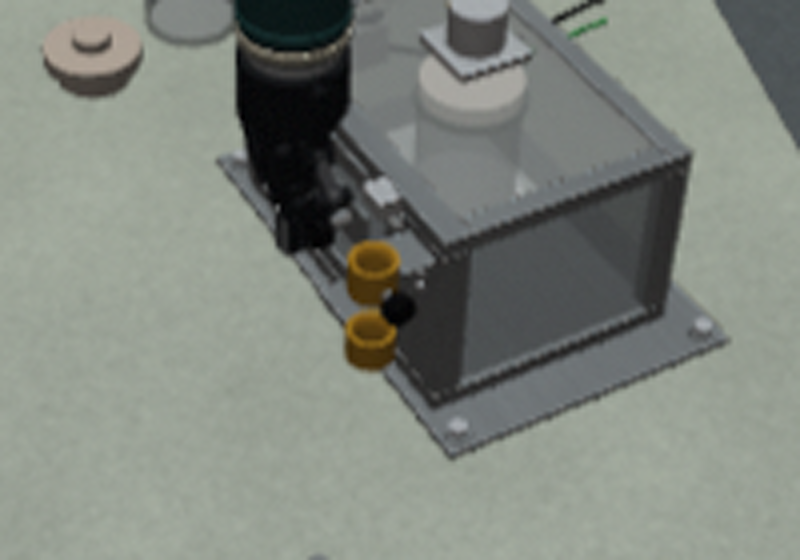

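The lower bushing (370,338) now stands straight under the upper one (373,270), and no force remains. I'll press slightly more to confirm the door is seated, then retreat.

>>> carry_out --series "0.002 0.0007 0 0; 0.002 0.0007 0 0; 0 0 0 0; 0 0 0 0; 0 0 0 0"

```text
time: 6.78
tool_pos: [0.5555, 0.0339, 0.1002]
tcp_rot: [3.1, 0.509, -0.001]
wrist_force: [-4.6, -0.9, 2.6]
width: -0.0
grip_force: 2.1
```

>>> carry_out --series "0.002 0.0007 0 0; 0.002 0.0007 0 0; 0 0 0 0; 0 0 0 0"

```text
time: 7.28
tool_pos: [0.5556, 0.034, 0.1001]
tcp_rot: [3.099, 0.509, -0.016]
wrist_force: [-16.4, -6.4, 14.2]
width: -0.002
grip_force: 8.8
```

Force rises against a hard stop with no motion, so the door is seated. Retreating and going to the long rod.

>>> carry_out --series "-0.025 -0.008 0 0; -0.026 -0.009 0 0; 0 0 0.05 0; 0 0 0.05 0; 0 0 0.05 0; 0.003 -0.05 0 0; 0.003 -0.05 0 0; 0.003 -0.05 0 0; 0.003 -0.05 0 0; 0.003 -0.05 0 0; 0.003 -0.05 0 0; 0.002 -0.05 0 0; 0 0 0 0; 0 0 0 0" --jaw 1

```text
time: 9.02
tool_pos: [0.5293, -0.3315, 0.25]
tcp_rot: [-3.1, -0.507, -0.001]
wrist_force: [-0.2, 0.4, 0.3]
width: 1.002
grip_force: 0.0
```

```bash
python3 - <<'E'
from m import *
p,*_=brass("top"); brass("scene")
E
```

```text
top brass [282 181  11  12  79] z90 0.15 0.148 46 [ 0.591 -0.054] 0.0158
top brass [282 181  11  12  79] z90 0.15 0.084 22 [ 0.5911 -0.0536] 0.0158
```

>>> carry_out --series "0 -0.002 -0.03 0; 0 0 -0.03 0; 0 0 -0.03 0; 0 0 -0.015 0; 0 0 0 0; 0 0 0 0"

```text
time: 9.88
tool_pos: [0.53, -0.3338, 0.1468]
tcp_rot: [3.098, 0.509, 0.003]
wrist_force: [-0.4, -0.4, 0.7]
width: 1.002
grip_force: 0.0
```

>>> carry_out --series "0 0 0 0; 0 0 0 0; 0 0 0 0; 0 0 0 0; 0 0 0 0; 0 0 0 0; 0 0 0 0; 0 0 0 0" --jaw -1 --grip_force 60

```text
time: 10.88
tool_pos: [0.5291, -0.3335, 0.1456]
tcp_rot: [-3.1, -0.508, -0.0]
wrist_force: [-1.4, 2.1, 4.4]
width: 0.166
grip_force: 58.5
```

>>> carry_out --series "0 0 0.01 0; 0 0 0.015 0; 0 0 0.02 0; 0 0 0.02 0; 0 0 0.025 0; 0 0 0.025 0; 0 0 0.025 0; 0 0 0.025 0; 0 0 0 0; 0 0 0 0"

```text
time: 12.12
tool_pos: [0.5287, -0.3334, 0.31]
tcp_rot: [-3.1, -0.509, 0.0]
wrist_force: [0.7, 0.9, -3.6]
width: 0.169
grip_force: 58.7
```

```bash
cat > r.py <<'E'
from h import *
def rod(n):
    p,d,P,K,R,t=cam(n); s=bot.read_state(); T=np.array(s["tool_pos"])
    m=(np.hypot(P[...,0]-T[0],P[...,1]-T[1])<.03)&(P[...,2]<T[2]-.02)&(P[...,2]>T[2]-.16)
    q=P[m]
    # view-direction centre correction 8mm*~0.8 away from camera
    v=T[:2]-t[:2]; v/=np.linalg.norm(v); 
    z=q[:,2]; print(n,len(q),"zmin",z.min().round(4),"T",T.round(4))
    for a,b in((-.05,-.03),(-.08,-.05),(-.11,-.08),(-.14,-.11)):
        w=q[(z>T[2]+a)&(z<T[2]+b)]
        if len(w)>3: print(a,len(w),np.median(w,0).round(4)[:2],(np.median(w,0)[:2]+v*.0065-T[:2]).round(4))
    return p
E
python3 - <<'E'
from r import *
p=rod("scene"); cv2.imwrite("pics/s2.png",cv2.resize(p[180:380,200:400],None,fx=3,fy=3,interpolation=cv2.INTER_CUBIC))
rod("top")
print(np.round(bot.read_state()["wrist_force"],2))
E
```

```text
scene 260 zmin 0.1743 T [ 0.5284 -0.3332  0.3091]
-0.05 54 [ 0.5268 -0.3389] [-0.0001  0.0006]
-0.08 73 [ 0.5262 -0.3386] [-0.0008  0.0009]
-0.11 72 [ 0.5269 -0.3381] [-0.      0.0014]
-0.14 42 [ 0.5273 -0.3381] [0.0004 0.0014]
top 1 zmin 0.1879 T [ 0.5283 -0.3331  0.3087]
[ 0.91 -0.12 -2.73]
```

View pics/s2.png

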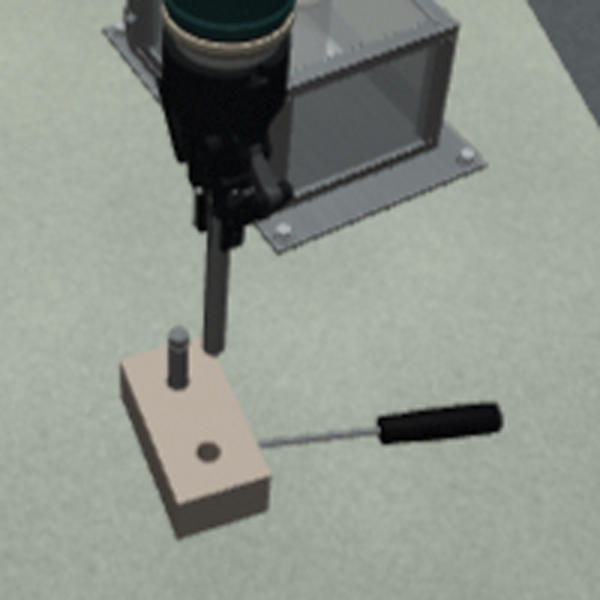

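Rod is held upright above the stand (foot at about (213,350)); the short rod and screwdriver are undisturbed. Moving above the upper bushing.

>>> carry_out --series "0.005 0.023 0 0; 0.01 0.046 0 0; 0.01 0.046 0 0; 0.01 0.046 0 0; 0.01 0.046 0 0; 0.01 0.046 0 0; 0.007 0.025 0 0; 0 0 0 0; 0 0 0 0; 0 0 0 0; 0 0 0 0"

```text
time: 13.6
tool_pos: [0.5908, -0.0564, 0.3102]
tcp_rot: [3.1, 0.506, -0.0]
wrist_force: [-0.3, 0.1, -2.5]
width: 0.173
grip_force: 58.9
```

```bash
python3 - <<'E'
from r import *
import m
p=rod("scene"); cv2.imwrite("pics/s3.png",cv2.resize(p[150:270,220:340],None,fx=5,fy=5,interpolation=cv2.INTER_CUBIC))
m.brass("scene"); rod("top")
E
```

```text
scene 221 zmin 0.1506 T [ 0.5909 -0.0564  0.3103]
-0.05 41 [ 0.5896 -0.0607] [0.0002 0.002 ]
-0.08 54 [ 0.5884 -0.0615] [-0.0009  0.0012]
-0.11 61 [ 0.5893 -0.0604] [-0.0001  0.0023]
-0.14 40 [ 0.5894 -0.0609] [0.     0.0018]
scene brass [266 210  14  32 338] z90 0.147 0.148 83 [ 0.5897 -0.052 ] 0.0199
scene brass [266 210  14  32 338] z90 0.147 0.084 70 [ 0.59   -0.0517] 0.0191
top 9 zmin 0.1506 T [ 0.5909 -0.0562  0.3103]
-0.14 4 [ 0.5854 -0.0537] [ 0.0002 -0.0006]
```

View pics/s3.png

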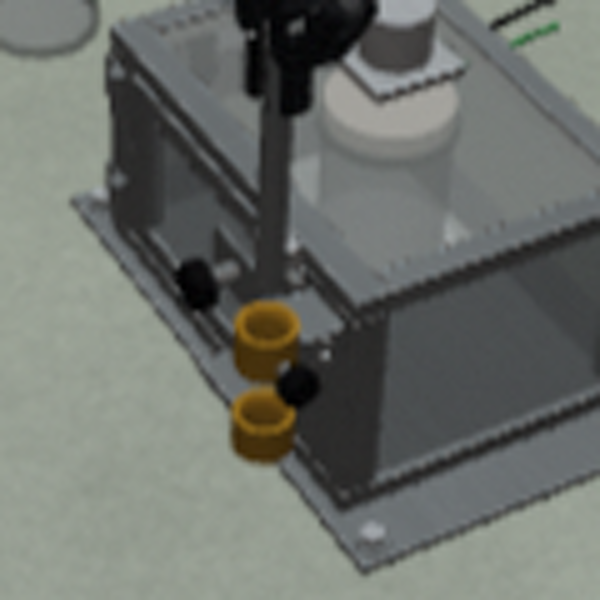

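```bash
python3 - <<'E'
from h import *
c=eyes.get_calibration("scene");K=np.array(c["K"]);R=np.array(c["rotation"]);t=np.array(c["position"])
def at(cx,cy,z):
    r=R@np.linalg.inv(K)@[220+cx/5-.4,150+cy/5-.4,1]; return (t+r*(z-t[2])/r[2]).round(4)
print(at(267.5,323,.148),at(264,408,.084),at(266,290,.175))
T=np.array([.5908,-.0564,.175]);print((proj(T,K,R,t)-[220,150]+.4)*5)
# column centre of rod by image edges
p,d,P,*_=cam("scene")
g=cv2.cvtColor(p,cv2.COLOR_BGR2GRAY)
for r in(180,190,197,200,203,206,208): print(r,g[r,264:284])
E
```

```text
Traceback (most recent call last):
IndexError: invalid index to scalar variable.
```

```bash
python3 - <<'E'
from h import *
p,d,P,K,R,t=cam("scene")
def at(cx,cy,z):
    r=R@np.linalg.inv(K)@np.array([220+cx/5-.4,150+cy/5-.4,1]); return (t+r*(z-t[2])/r[2]).round(4)
print(at(267.5,323,.148),at(264,408,.084),at(266,290,.175))
T=np.array([.5908,-.0564,.175]);print((proj(T,K,R,t)-[220,150]+.4)*5)
g=cv2.cvtColor(p,cv2.COLOR_BGR2GRAY)
for r in(180,190,197,200,203,206,208): print(r,g[r,264:284])
E
```

```text
[ 0.5907 -0.0535  0.148 ] [ 0.5912 -0.052   0.084 ] [ 0.5883 -0.0573  0.175 ]
[270.38359012 288.29094445]
180 [ 88 110 109 108 108 109 110 100  43  45  47  45  43  50  84 116 116 118
 121 121]
190 [ 43  42  41  51  89  92  49  41  44  46  47  44  43  65 114 114 116 124
 136 127]
197 [ 55  89  96  80  77  65  55  52  46  46  45  44  49  92 139 108 114 111
 111 111]
200 [ 41  42  45  66  85  86  71  48  47  48  47  43  50  83 113  75  51  65
  99 113]
203 [100 113 108  83  41  57  80  50  45  48  46  43  45  62  70  67  92  58
  42  49]
206 [64 56 47 42 43 42 43 45 47 45 45 43 41 51 83 92 76 42 41 56]
208 [ 73  74  54  43  43  44  43  45  49  50  50  51  51  48  71  99  87  99
 100  68]
```

>>> carry_out --series "0 0.0015 -0.01 0; 0 0 -0.01 0; 0 0 -0.005 0; 0 0 -0.005 0; 0 0 -0.005 0; 0 0 -0.005 0; 0 0 0 0; 0 0 0 0"

```text
time: 14.8
tool_pos: [0.5911, -0.0541, 0.2705]
tcp_rot: [3.1, 0.509, 0.001]
wrist_force: [-0.7, 0.2, -2.8]
width: 0.172
grip_force: 58.9
```

>>> carry_out --series "0 0 -0.006 0; 0 0 -0.006 0; 0 0 -0.006 0; 0 0 -0.006 0; 0 0 -0.006 0; 0 0 -0.006 0; 0 0 0 0; 0 0 0 0"

```text
time: 15.8
tool_pos: [0.5911, -0.0541, 0.2345]
tcp_rot: [3.1, 0.509, 0.0]
wrist_force: [-0.4, -0.5, -3.0]
width: 0.167
grip_force: 58.9
```

>>> carry_out --series "0 0 -0.005 0; 0 0 -0.005 0; 0 0 -0.005 0; 0 0 -0.005 0; 0 0 -0.005 0; 0 0 -0.005 0; 0 0 0 0; 0 0 0 0"

```text
time: 16.8
tool_pos: [0.5911, -0.0541, 0.2044]
tcp_rot: [3.1, 0.509, 0.0]
wrist_force: [0.6, 0.8, -2.4]
width: 0.169
grip_force: 58.9
```

>>> carry_out --series "0 0 -0.005 0; 0 0 -0.005 0; 0 0 -0.005 0; 0 0 -0.005 0; 0 0 -0.004 0; 0 0 0 0; 0 0 0 0; 0 0 0 0; 0 0 0 0"

```text
time: 17.92
tool_pos: [0.5911, -0.0541, 0.1805]
tcp_rot: [3.1, 0.509, 0.001]
wrist_force: [-0.3, -0.4, -3.2]
width: 0.171
grip_force: 58.9
```

```bash
python3 - <<'E'
from r import *
import m
p,d,P,K,R,t=m.brass("scene"); cv2.imwrite("pics/s4.png",cv2.resize(p[150:270,220:340],None,fx=5,fy=5,interpolation=cv2.INTER_CUBIC))
for r in range(228,250,1): print(r,P[r,268:278,2].round(3))
print(bot.read_state()["tool_pos"])
E
```

```text
scene brass [267 211  13  16 141] z90 0.149 0.148 65 [ 0.5904 -0.0551] 0.0175
scene brass [266 229  13  14 117] z90 0.085 0.084 57 [ 0.5888 -0.0562] 0.0182
228 [0.08  0.083 0.102 0.104 0.105 0.101 0.101 0.101 0.131 0.132]
229 [0.085 0.08  0.099 0.097 0.101 0.101 0.098 0.103 0.125 0.134]
230 [0.081 0.082 0.093 0.099 0.099 0.095 0.097 0.095 0.081 0.126]
231 [0.08  0.079 0.088 0.092 0.091 0.093 0.094 0.087 0.079 0.083]
232 [0.081 0.08  0.086 0.089 0.087 0.085 0.09  0.088 0.081 0.087]
233 [0.087 0.072 0.08  0.083 0.084 0.085 0.084 0.081 0.079 0.085]
234 [0.087 0.082 0.077 0.083 0.083 0.085 0.081 0.079 0.08  0.085]
235 [0.085 0.084 0.084 0.085 0.084 0.084 0.083 0.083 0.082 0.082]
236 [0.076 0.082 0.081 0.08  0.083 0.083 0.086 0.083 0.078 0.077]
237 [0.076 0.077 0.079 0.079 0.083 0.077 0.084 0.078 0.076 0.072]
238 [0.071 0.073 0.076 0.079 0.076 0.072 0.072 0.073 0.07  0.068]
239 [0.066 0.07  0.07  0.07  0.069 0.069 0.071 0.07  0.068 0.068]
240 [0.062 0.064 0.063 0.065 0.066 0.07  0.068 0.062 0.066 0.063]
241 [0.003 0.057 0.064 0.066 0.062 0.067 0.061 0.061 0.061 0.006]
242 [ 0.    -0.001 -0.002  0.052  0.063    nan  0.049  0.002  0.006  0.004]
243 [-0.     0.003  0.002  0.001  0.002  0.001  0.001  0.006  0.002  0.008]
244 [-0.001  0.001  0.003 -0.003 -0.003  0.001  0.006  0.     0.001  0.005]
245 [ 0.    -0.005  0.002 -0.004 -0.004 -0.002  0.     0.002  0.    -0.004]
246 [-0.001 -0.003  0.001    nan -0.    -0.002 -0.003 -0.002 -0.002 -0.005]
247 [-0.001 -0.001 -0.001 -0.001 -0.002  0.002 -0.001  0.003 -0.002  0.002]
248 [-0.001  0.    -0.001  0.     0.    -0.003  0.002 -0.002  0.002 -0.   ]
249 [ 0.001 -0.003 -0.005  0.    -0.001  0.001  0.001 -0.001    nan -0.001]
[ 0.59110987 -0.05409021  0.18045743]
```

View pics/s4.png

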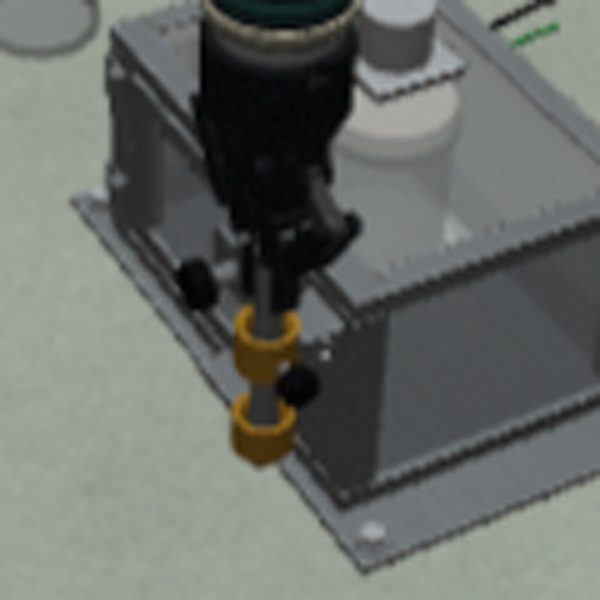

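The rod passes through both bushings (at (267,330) and (263,420)), the door is shut, and the wrist carries only the rod's weight, so it has not slipped or jammed. The foot is at about 45 mm, inside the allowed band. Handing in.

```bash
python3 -c "
from workcell import bot
print(bot.finish_job())"
```

```text
the job is handed in; nothing more can be done
None
```

I handed the job in with the guard door shut on its catch and the long rod held upright through both bushings, its foot about 15 mm below the lower one. That foot position is worked out from the arm's height, since the lower bushing hid most of the foot from the camera. No verdict came back.

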